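Lock the tube carrier and present it to the code reader

ROBOT

A 7-joint arm with a two-finger parallel gripper is mounted at the origin on the work surface. World frame = base frame: x ahead of the robot, y to its left, z up, the work surface at z = 0. Lengths are in m, angles in rad, forces in N, time in s.
With the tool pointing down it reaches from about 0.35 to 0.9 m from the base axis. Payload 19.9 kg.
Tool frame: the origin (TCP) lies between the finger pads; the fingertips stand 19 mm ahead of it and the grasp point (between the pads) is the TCP; z points along the fingers, y is the line along which they close (so a half turn about z gives the same grasp; the last joint's range is limited). The gripper opens to 94 mm and grips with 3 to 60 N. Pads are 16 mm wide; open, the fingers measure 119 mm over their backs; the gripper's body (75 mm by 177 mm) begins 78 mm behind the grasp point.
Start: joints at [1.192, 0.417, -0.01, 1.614, 0.005, 1.111, -0.053], TCP at [0.207, -0.59, 0.224] pointing down, gripper open.
Joint ranges: [-2.81, 2.81], [-0.39, 2.02], [-1.27, 1.25], [0.06, 2.57], [-1.19, 4.33], [0.19, 2], [-2.82, 2.82]. Speed limits (rad/s): [1.89, 1.89, 2.39, 2.39, 3.01, 3.01, 3.01].

INTERFACE

Orientations are given as a 3x3 rotation matrix whose columns are the frame's x, y, z axes.
In Python, from rig import robot gives the robot as it stands. Calls block until the motion is done:
- robot.move_ptp(position, orientation): joint-space move of the TCP to a pose.
- robot.move_linear(position, velocity=0.15, frame=None, threshold=None): straight line of the TCP; frame=None keeps the orientation; velocity is the mean speed in m/s. With threshold (N) it stops when the force on the tool has changed by that much, and returns True; else False.
- robot.goto_joints(angles): joint-space move.
- robot.gripper_to(opening): finger opening in m; the grip force is fixed at half the most; returns when the fingers have stopped.
- robot.pause(seconds).
- robot.ik(position, orientation): joint angles nearest the present ones, or None.
- robot.get_state(): the state.
- robot.grab_frame(name): name is "scene" or "top" or "wrist"; returns the picture (400x640x3 uint8, red, green, blue); there is no depth.
- robot.camera_info(name): a dict with "fx", "fy", "cx", "cy" (pixels), "rvec" (rotation vector, rad) and "tvec" (3), from world to camera coordinates, as OpenCV has them. Camera axes: x right, y down, z forward; pixel columns grow to the right and rows downward; lengths in m; the calibration is good to about 2 mm. A picture is of the moment at which its call begins: read the wrist's pose just before it. camera_info takes no time and is no camera call; for the wrist camera it gives the pose at the moment of the call.
A pose or a line that the arm cannot do raises robot.PlanningError and nothing moves.
- robot.sign_off(): hands the job in; it is judged then, once.
The state is a dict: "time": time; "qpos": joint angles; "joint_vel": joint speeds; "effort": joint torques, N m; "ee_pos": TCP position; "tool_rot": TCP orientation; "force": force on the tool from outside, world axes, zero at the start; "moment": the same for the moment, N m; "opening": finger opening in m; "grasp_force": force on a finger pad.
Only numpy, scipy, OpenCV 4.12 (cv2) and the standard library are available. Lean on these libraries where they do the work, as an engineer would, in place of code of your own. Each camera call takes 0.05 s, during which the arm holds its last target. There are 200 camera calls.

TASK

Swing the tube carrier's retaining frame down until it rests fully home in its orange catch, so that no tube can slip out. Then take the carrier by its black handle, lift it over the rack that stands in between, and hold it level, still and not touching, about 15 mm above the code reader's window, centred on it and with its long side along the window's (either way round); at no time may it touch the reader. Leave the other things where they stand, and finish while still holding the carrier there: do not put it down or let go.

Things in the scene. Friction and masses are not known exactly. Their poses are not given: they have to be found in the camera images.
- carrier: Blue tube carrier, loose, about 0.6 kg, on the table at the start. Block 168 long (its x) x 70 wide x 30 tall with eight capped tubes (tops 54 above its underside). Black handle plate upright in the middle: 50 along x, 14 thick along y, top 122 above the underside. Frame hinge at x = -74, orange catch (two horns 64 high at y = -32 and 32) at x = +74. Origin: centre of its underside, z up
- carrier_grip (a point): Grip point in the handle, on its middle, 108 above the carrier's underside; pinch across y from above. Axes as the carrier's
- frame (a joint): Angle of the carrier's retaining frame (rad): 0 = closed, lying level along the carrier's +x over the caps and resting in the catch (a stop); pi/2 = standing upright over the hinge; 1.9 = leaning back, at its stop. It stays where it is left: hinge friction 0.05 N m, so about 0.4 N at the tab moves it, and there is no spring
- frame_hinge (a point): Middle of the frame's hinge axis: carrier x = -74, y = 0, 58 above the underside; the axis runs along the carrier's y
- frame_tab (a point): Middle of the outer face of the frame's yellow tab: push here to close (it looks up when closed). Tab: plate 30 x 54 x 6 thick, its middle 135 from the hinge axis, its end at 150; from it to the hinge run only two side bars at y = -21 and 21, the handle stands up between them when closed. Axes: x from hinge to tab, z outward normal of this face (closed: as the carrier's)
- reader: White flat-bed code reader, fixed, 245 long (its x) x 122 wide x 48 tall, long side along its x, with a display and two buttons at its -x end (body from x = -143 to +103). Origin on the table under the centre of its window; it and the carrier stand on either side of the rack
- reader_window (a point): Centre of the reader's window, on the glass, 48 above the table, the reader's highest surface. The blue window with yellow corner marks is 168 (x) x 70 (y), same as the carrier's underside, in a dark surround. Axes as the reader's
- rack: Bystander between the work places: grey rack 240 x 60 x 108 tall, long side along its x, with two rows of black tubes with blue and red caps; loose. Origin at the centre of its underside
- bottle: Bystander: amber bottle with blue cap, 62 across, 150 tall, loose, standing beyond the rack's far end. Origin at the centre of its underside
- tipbox: Bystander: black tip box with clear lid, 122 x 84 x 95 tall, loose. Origin at the centre of its underside
- beaker: Bystander: open glass beaker, 70 across, 90 tall, loose. Origin at the centre of its underside
- jar: Bystander: orange jar with white cap, 64 across, 75 tall, loose. Origin at the centre of its underside
- block: Bystander: aluminium tube block, 95 x 75 x 45 tall, loose. Origin at the centre of its underside

How it is judged:
On the way, in this order (a step that is already met when the one before it is completed fails the run):
1. the retaining frame is closed into its catch while the carrier stands on the table (value of joint frame below 0.06 rad and height (world z) of carrier below 0.01 m and angle between carrier's own z axis and vertical below 0.1 rad), for 0.2 s.
2. the carrier is lifted, frame closed, higher than the rack between (underside over 0.1 m) (value of joint frame below 0.1 rad and height (world z) of carrier above 0.1 m), for 0.05 s.
At the end, for the whole second after the job is handed in: The frame is closed (under 0.08 rad); the carrier is gripped by the fingers (over 1 N), hovers with its underside 5 to 28 mm above the window's glass, within 12 mm of its centre, long sides within 0.10 rad (either way round), level within 0.08 rad, still (under 0.02 m/s) and not touching the reader (value of joint frame below 0.08 rad and z of carrier in the frame of reader_window between 0.005 and 0.028 m and horizontal distance between carrier and reader_window below 0.012 m and angle between the x axis of carrier and the x axis of reader_window, either way round below 0.1 rad and angle between carrier's own z axis and vertical below 0.08 rad and linear speed of carrier below 0.02 m/s and contact force between carrier and the fingers above 1 N and contact force between carrier and reader below 0.1 N); the arm keeps its last pose, push and grip.
It fails at once if the carrier touches the reader (contact force between carrier and reader above 0.5 N).
It fails at once if the carrier is tipped by more than 0.5 rad (angle between carrier's own z axis and vertical above 0.5 rad).
It fails at once if another thing is moved by more than 30 mm (distance of any of rack, bottle, tipbox, beaker, jar, block from where it was at the start of the episode above 0.03 m).
It also fails if it takes over 64 s, if anything falls off the work surface, if the arm or the gripper's body presses on something with over 40 N, if the wrist force passes 120 N, or if a joint passes its speed limit or range.

## Working session

There is one attempt and no reset: what is moved stays moved. The work goes in short steps, each a Python script; the robot and the scene stay as the last script left them, time stands still between calls to the robot, and variables do not carry over. Pictures are saved under pics/ and viewed, at most 10 in all, crops included, and the job is handed in when it is done.

```bash
ls; mkdir -p pics; python3 - <<'E'
from rig import robot
import cv2,numpy as np
for n in("scene","top"):
    im=robot.grab_frame(n); cv2.imwrite(f"pics/{n}0.png",im[:,:,::-1]); c=robot.camera_info(n); print(n,c)
    R=cv2.Rodrigues(np.array(c['rvec'],float))[0]; print(-R.T@np.array(c['tvec']))
s=robot.get_state();print(s['time'],s['tool_rot'],s['force'],robot.camera_info('wrist'))
E
```

```text
pics
scene {'fx': 445.7511286908684, 'fy': 445.7511286908684, 'cx': 312.47061110265713, 'cy': 194.41896827660327, 'rvec': array([ 2.45206524,  0.59734832, -0.18680497]), 'tvec': array([-0.4795048 , -0.1572473 ,  1.83603876])}
[ 0.97239752 -0.85533219  1.39590107]
top {'fx': 410.4410089244219, 'fy': 410.4410089244219, 'cx': 323.27748818310926, 'cy': 197.13613803891116, 'rvec': array([ 2.16935764, -2.1635667 ,  0.11236164]), 'tvec': array([0.00349268, 0.54577275, 1.44799688])}
[0.39047584 0.00221321 1.49736394]
0.1 [[ 9.43808902e-01  3.30491433e-01 -4.11978955e-04]
 [ 3.30491684e-01 -9.43808386e-01  9.88960016e-04]
 [-6.19863796e-05 -1.06954488e-03 -9.99999426e-01]] [ 0.74109728 -0.44972816  0.51469093] {'fx': 307.0114669072039, 'fy': 307.0114669072039, 'cx': 316.0708203764966, 'cy': 196.43865231984438, 'rvec': array([-2.39761405,  1.70013768,  0.20637401]), 'tvec': array([-0.62360363, -0.02275632,  0.39003837])}
```

View pics/scene0.png

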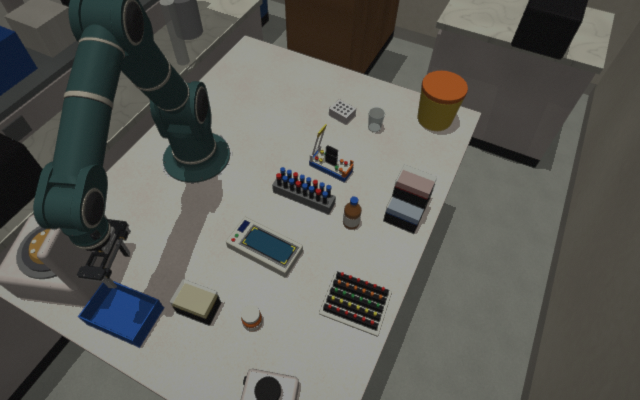

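View pics/top0.png

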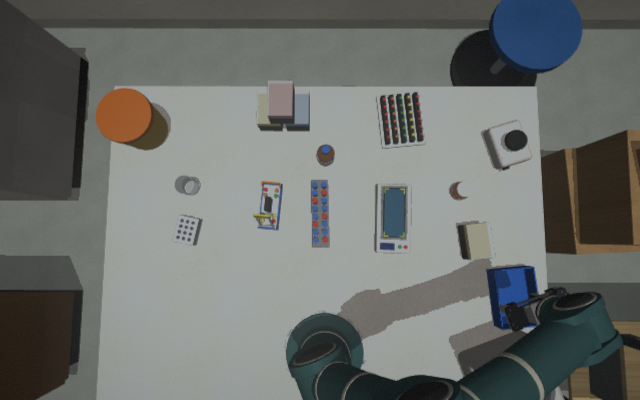

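The scene view shows the reader at about (265,245), the rack at (303,188), and the carrier at (332,165) with its frame raised. In the top view the carrier is at about (270,205), its frame at the low-x end leaning back with the tab at (262,220). The reader window is at (394,213). Next I'll take wrist views over both.

```bash
cat > h.py <<'E'
from rig import robot
import cv2,numpy as np
def cam(n):
    c=robot.camera_info(n); R=cv2.Rodrigues(np.array(c['rvec'],float))[0]; t=np.array(c['tvec'],float)
    K=np.array([[c['fx'],0,c['cx']],[0,c['fy'],c['cy']],[0,0,1]]); return K,R,t
def plane(C,px,z):
    K,R,t=C; px=np.atleast_2d(np.array(px,float)); d=np.c_[px,np.ones(len(px))]@np.linalg.inv(K).T@R; o=-R.T@t
    return o+d*((z-o[2])/d[:,2])[:,None]
def tri(Ca,a,Cb,b):
    X=cv2.triangulatePoints(Ca[0]@np.c_[Ca[1],Ca[2]],Cb[0]@np.c_[Cb[1],Cb[2]],np.array(a,float).reshape(-1,2).T,np.array(b,float).reshape(-1,2).T); return (X[:3]/X[3]).T
def down(yaw): # tool x at yaw, z down
    c,s=np.cos(yaw),np.sin(yaw); return np.array([[c,s,0],[s,-c,0],[0,0,-1.]])
def shot(n,f):
    C=cam(n); im=robot.grab_frame(n)[:,:,::-1].copy(); cv2.imwrite(f"pics/{f}.png",im); np.savez(f"pics/{f}.npz",K=C[0],R=C[1],t=C[2]); return C,im
def load(f):
    z=np.load(f"pics/{f}.npz"); return (z['K'],z['R'],z['t']),cv2.imread(f"pics/{f}.png")
E
python3 - <<'E'
from h import *
C=cam('top'); print(plane(C,[(270,205),(319,213),(394,213),(326,150)],.03).round(3))
s=robot.get_state(); K,R,t=cam('wrist'); o=-R.T@t
print('cam in tool',s['tool_rot'].T@(o-s['ee_pos']), 'axes',(s['tool_rot'].T@R.T).round(3))
for p in([.55,-.26,.40],[.52,.17,.4]):
  for yaw in(0,np.pi):
    print(p,yaw,robot.ik(p,down(yaw)))
E
```

```text
[[ 0.517  0.196  0.03 ]
 [ 0.488  0.02   0.03 ]
 [ 0.489 -0.248  0.03 ]
 [ 0.718 -0.004  0.03 ]]
cam in tool [ 0.07082057 -0.00087221 -0.15970677] axes [[ 0.    -0.971 -0.238]
 [ 1.     0.     0.   ]
 [-0.    -0.238  0.971]]
[0.55, -0.26, 0.4] 0 [ 0.54614031  0.29260722 -0.20427653  1.39922954  0.05893833  1.45570673
 -1.22725071]
[0.55, -0.26, 0.4] 3.141592653589793 [ 0.87397081  0.34561831 -0.65750638  1.38737753  0.20945358  1.47862087
  1.79693981]
[0.52, 0.17, 0.4] 0 [ 0.4605851   0.29523494 -1.04527735  1.53068596  0.25595519  1.46310444
 -2.16420711]
[0.52, 0.17, 0.4] 3.141592653589793 [ 0.51055261  0.32325934 -1.12695794  1.52954146  0.29239377  1.47346018
  0.94611444]
```

```bash
python3 - <<'E'
from h import *
q=robot.get_state()['qpos'].copy()
robot.goto_joints([.54,.292,-.05,1.4,0.02,1.455,np.pi-np.pi/2+.45-.1])
for n,y in(('a',-.30),('b',-.18),('c',.12),('d',.24)):
    robot.move_ptp([.43,y,.38],down(np.pi)); robot.pause(.3)
    shot('wrist',n); s=robot.get_state(); print(n,s['time'],np.round(s['qpos'],2),np.round(s['ee_pos'],4))
v=np.hstack([cv2.imread('pics/b.png'),cv2.imread('pics/c.png')]); cv2.imwrite('pics/bc.png',cv2.resize(v[:, :],(800,250)))
E
```

```text
a 2.7 [ 0.6   0.13 -0.06  1.64  0.01  1.37  2.11] [ 0.4304 -0.3     0.3797]
b 3.6 [ 0.48  0.02 -0.15  1.76  0.    1.36  1.9 ] [ 0.43   -0.1805  0.3798]
c 5.1 [ 0.17 -0.02 -0.5   1.79 -0.01  1.36  1.24] [0.4301 0.1196 0.38  ]
d 6.0 [ 0.03  0.09 -0.64  1.69  0.06  1.37  0.95] [0.4302 0.2395 0.3801]
```

View pics/c.png

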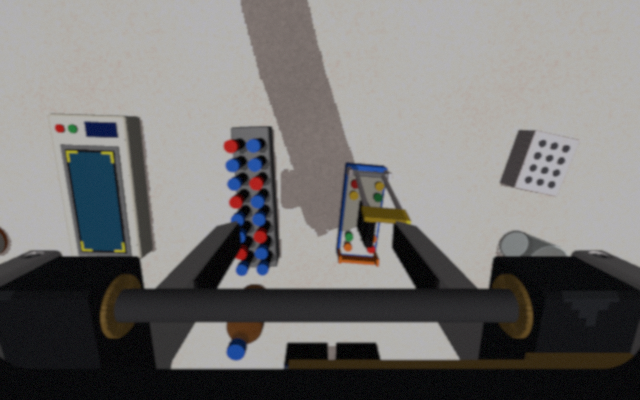

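View pics/b.png

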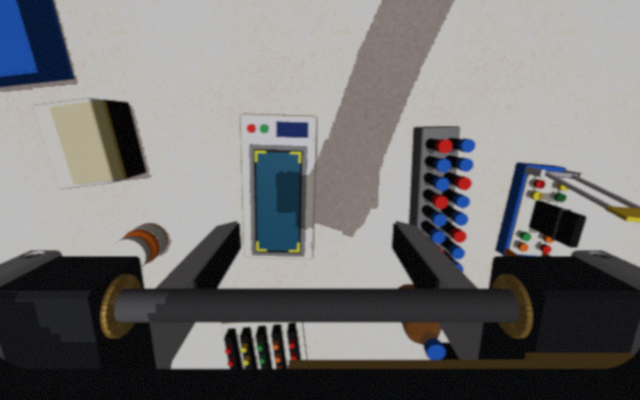

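In c the carrier spans (340–385, 163–265). Its blue hinge end is at the top (low x), the orange catch at about (358,261) and the yellow tab at about (386,215). In b the reader window's yellow corners lie at about (255–302, 150–252). Next I'll segment and triangulate.

```bash
python3 - <<'E'
from h import *
# reader window: yellow marks
L={}
for n in 'abcd':
    C,im=load(n); hsv=cv2.cvtColor(im,cv2.COLOR_BGR2HSV)
    y=cv2.inRange(hsv,(22,110,90),(35,255,255)); y[250:]=y[250:]if n=='x' else y[250:]
    blue=cv2.inRange(hsv,(95,120,60),(108,255,160))
    k,lab,st,ce=cv2.connectedComponentsWithStats(y)
    print(n,'yellow',[(*st[i,:5].tolist(),) for i in range(1,k) if st[i,4]>5 and st[i,1]<262])
    k,lab,st,ce=cv2.connectedComponentsWithStats(blue)
    i=max(range(1,k),key=lambda i:st[i,4] if st[i,1]>100 else 0)
    cs=cv2.findContours((lab==i).astype('uint8'),0,2)[0]; c=max(cs,key=cv2.contourArea)
    print('  win',st[i], cv2.minAreaRect(c))
    o=cv2.inRange(hsv,(5,150,120),(16,255,255)); k,lab,st,ce=cv2.connectedComponentsWithStats(o)
    print('  orange',[(*st[i].tolist(),) for i in range(1,k) if st[i,4]>8 and st[i,1]<280])
Cc,c=load('c');Cd,d=load('d')
v=np.hstack([cv2.resize(im[150:275,x:x+125],(400,400),interpolation=2) for im,x in((c,310),(d,180))]); cv2.imwrite('pics/cd.png',v)
E
```

```text
a yellow [(329, 150, 12, 11, 59), (365, 151, 12, 12, 61), (633, 182, 7, 8, 47), (606, 192, 10, 9, 67), (325, 241, 12, 11, 53), (358, 242, 12, 11, 51)]
  win [ 327  153   46   98 3217] ((349.69384765625, 201.51077270507812), (41.602516174316406, 97.79364776611328), 3.1798300743103027)
  orange [(194, 232, 14, 5, 33), (616, 236, 8, 6, 38), (590, 244, 8, 6, 40)]
b yellow [(254, 150, 13, 12, 63), (290, 151, 12, 12, 62), (559, 185, 9, 5, 32), (532, 191, 10, 10, 68), (609, 207, 31, 15, 262), (256, 241, 11, 11, 54), (289, 242, 11, 11, 55)]
  win [ 256  152   44   99 3927] ((277.5, 201.0), (98.0, 43.0), 90.0)
  orange [(127, 232, 26, 11, 66), (546, 237, 6, 5, 25), (520, 244, 7, 7, 39)]
c yellow [(65, 150, 13, 12, 67), (101, 151, 14, 12, 69), (375, 182, 9, 9, 57), (350, 191, 8, 9, 57), (364, 210, 47, 15, 244), (80, 241, 13, 11, 56), (114, 242, 12, 11, 57)]
  win [  69  152   54   99 3967] ((95.39264678955078, 201.013671875), (101.38219451904297, 43.52165603637695), 82.7468032836914)
  orange [(344, 244, 7, 7, 38), (339, 256, 39, 9, 114)]
d yellow [(0, 150, 2, 4, 6), (26, 151, 14, 12, 71), (302, 183, 2, 5, 7), (277, 191, 8, 9, 52), (261, 216, 46, 8, 212), (10, 241, 13, 11, 55), (52, 242, 4, 9, 26)]
  win [   0  152   53   99 3845] ((23.44558334350586, 200.6626739501953), (102.80477905273438, 42.18828201293945), 79.4389877319336)
  orange [(299, 235, 6, 8, 42), (274, 244, 8, 7, 38), (269, 256, 38, 9, 111)]
```

View pics/cd.png

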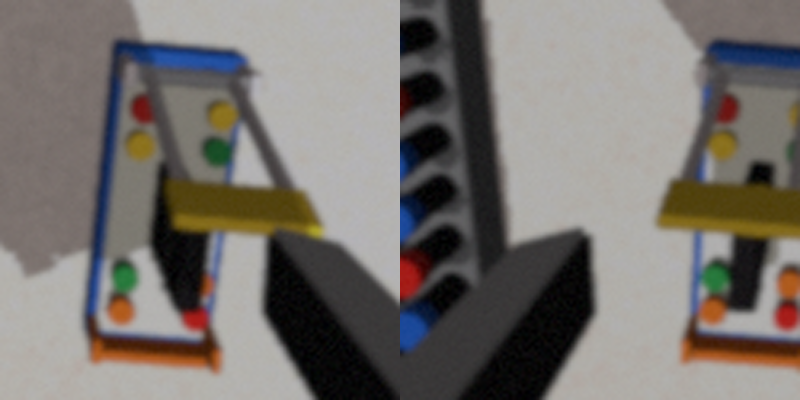

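The enlarged crops show the block with cap rows, the yellow tab leaning back toward the camera over the caps, the dark handle and the orange catch at the bottom. Nothing is blocking the frame. Now I'll compute poses from the caps, catch, tab and window marks.

```bash
python3 - <<'E'
from h import *
Ca,a=load('a');Cb,b=load('b');Cc,c=load('c');Cd,d=load('d')
def marks(im,x0,x1):
    y=cv2.inRange(cv2.cvtColor(im,cv2.COLOR_BGR2HSV),(22,110,90),(35,255,255)); k,l,st,ce=cv2.connectedComponentsWithStats(y)
    return np.array([[ (st[i,0] if j%2==0 else st[i,0]+st[i,2]-1),(st[i,1] if j<2 else st[i,1]+st[i,3]-1)] for j,i in enumerate([i for i in range(1,k) if st[i,4]>40 and x0<st[i,0]<x1 and st[i,1]<262])],float)
ma,mb=marks(a,320,380),marks(b,250,310)
for P in(tri(Ca,ma,Cb,mb),plane(Ca,ma,.048),plane(Cb,mb,.048)):
    m=P.mean(0); v=(P[2]+P[3]-P[0]-P[1]); print('win',P.round(4).tolist(),'c',m.round(4),'yaw',np.arctan2(v[1],v[0]).round(4),np.hypot(v[0],v[1])/2)
# all saturated small blobs on carrier
for n,(C,im),x0 in(('c',(Cc,c),335),('d',(Cd,d),262)):
    hsv=cv2.cvtColor(im,cv2.COLOR_BGR2HSV)
    for name,lo,hi in(('red',(172,120,90),(180,255,255)),('red0',(0,150,90),(5,255,255)),('yel',(20,110,90),(35,255,255)),('grn',(50,80,40),(85,255,255)),('org',(6,150,110),(18,255,255)),('blu',(100,150,60),(125,255,255))):
        k,l,st,ce=cv2.connectedComponentsWithStats(cv2.inRange(hsv,lo,hi))
        for i in range(1,k):
            if st[i,4]>14 and x0-5<ce[i][0]<x0+75 and 155<ce[i][1]<270: print(n,name,st[i].tolist(),ce[i].round(1),plane(C,ce[i],.054)[0].round(4))
E
```

```text
win [[0.4077, -0.2778, 0.0472], [0.4093, -0.203, 0.0475], [0.5809, -0.2829, 0.0469], [0.5795, -0.2082, 0.0543]] c [ 0.4943 -0.243   0.049 ] yaw -0.0301 0.17178604013856508
win [[0.4079, -0.2779, 0.048], [0.4095, -0.2031, 0.048], [0.5807, -0.283, 0.048], [0.5826, -0.2071, 0.048]] c [ 0.4952 -0.2427  0.048 ] yaw -0.0262 0.17297519351604745
win [[0.4073, -0.2777, 0.048], [0.409, -0.203, 0.048], [0.5801, -0.2827, 0.048], [0.582, -0.2086, 0.048]] c [ 0.4946 -0.243   0.048 ] yaw -0.0308 0.17301811654276156
c red0 [352, 181, 5, 7, 30] [354.  184.1] [0.4618 0.1823 0.054 ]
c red0 [368, 247, 7, 6, 32] [370.7 249.6] [0.5755 0.2139 0.054 ]
c yel [375, 182, 9, 9, 62] [379.  185.8] [0.4646 0.2226 0.054 ]
c yel [350, 191, 8, 9, 59] [353.5 195.1] [0.48   0.1819 0.054 ]
c yel [364, 210, 47, 15, 250] [388.2 218.9] [0.5207 0.2406 0.054 ]
c grn [374, 194, 8, 7, 49] [377.6 197. ] [0.4832 0.2212 0.054 ]
c grn [345, 232, 8, 10, 53] [348.5 236.3] [0.5514 0.1755 0.054 ]
c org [344, 243, 7, 8, 40] [347.4 246.6] [0.5698 0.174  0.054 ]
c org [339, 256, 39, 9, 125] [357.  260.9] [0.5963 0.1912 0.054 ]
c blu [347, 164, 39, 8, 180] [366.8 167.5] [0.4349 0.2017 0.054 ]
c blu [338, 175, 9, 73, 122] [341.9 209.7] [0.5047 0.1636 0.054 ]
d red0 [280, 181, 5, 7, 28] [282. 184.] [0.4618 0.1858 0.054 ]
d red0 [298, 245, 6, 7, 37] [300.6 248.1] [0.5728 0.2143 0.054 ]
d yel [276, 191, 9, 9, 62] [280.3 194.8] [0.4797 0.1825 0.054 ]
d yel [261, 215, 46, 10, 220] [284.  219.9] [0.5225 0.1875 0.054 ]
d grn [274, 232, 10, 10, 64] [278.6 236.3] [0.5515 0.1776 0.054 ]
d org [299, 235, 6, 9, 43] [301.4 238.5] [0.5554 0.2159 0.054 ]
d org [274, 243, 8, 8, 40] [277.4 246.6] [0.5702 0.175  0.054 ]
d org [269, 256, 38, 9, 122] [287.5 260.9] [0.5965 0.1916 0.054 ]
d blu [277, 164, 38, 8, 181] [295.4 167.1] [0.4344 0.208  0.054 ]
```

```bash
python3 - <<'E'
from h import *
Cc,c=load('c');Cd,d=load('d')
print(tri(Cc,[(388.2,218.9),(387,217.5)],Cd,[(284,219.9),(283.5,219.8)]).round(4))
pc=[(353.5,195.1),(348.5,236.3),(347.4,246.6),(370.7,249.6),(357,260.9),(366.8,167.5)];pd=[(280.3,194.8),(278.6,236.3),(277.4,246.6),(300.6,248.1),(287.5,260.9),(295.4,167.1)]
print(tri(Cc,pc,Cd,pd).round(4))
yaw=-.08; u=np.array([np.cos(yaw),np.sin(yaw),0]); ctr=np.array([.5185,.199,0]); h=ctr-.074*u+[0,0,.058]
t=tri(Cc,[(388.2,218.9)],Cd,[(284,219.9)])[0]-h; print('hinge',h,'theta',np.arctan2(t[2],t@u),'r',np.linalg.norm(t))
# reachability of sweep, fingertip = TCP+.019 down
for th in np.radians([110,90,60,30,0]):
    p=h+.135*(np.cos(th)*u+[0,0,np.sin(th)])-.012*u+[0,0,.02]; print(p.round(3),robot.ik(p,down(np.pi+yaw)))
print(robot.ik(h-.075*u+[0,0,.14],down(np.pi+yaw)))
E
```

```text
[[0.4729 0.2039 0.2033]
 [0.4728 0.2031 0.201 ]]
[[0.4805 0.1822 0.0514]
 [0.5548 0.1765 0.0454]
 [0.5716 0.1745 0.0503]
 [0.575  0.2142 0.052 ]
 [0.597  0.1914 0.0527]
 [0.4385 0.2061 0.028 ]]
hinge [0.44473667 0.20491369 0.058     ] theta 1.379308295442949 r 0.1480280894589055
[0.387 0.21  0.205] [ 0.03021029  0.1452206  -0.64117929  2.05524023  0.10496375  0.97225271
  0.82560259]
[0.433 0.206 0.213] [ 0.03494327  0.21243018 -0.60956596  1.96158339  0.14306028  1.00961666
  0.85029438]
[0.5   0.2   0.195] [ 0.03126845  0.34605601 -0.57029575  1.8446209   0.21754067  1.01307043
  0.86271899]
[0.549 0.197 0.146] [ 0.01587761  0.48305575 -0.53327225  1.77816151  0.29244747  0.95972096
  0.85391554]
[0.567 0.195 0.078] [-0.01376442  0.59601002 -0.48918725  1.77712466  0.35640215  0.85721913
  0.82302903]
[ 0.02705276  0.12682678 -0.65519096  2.09214984  0.09483586  0.95080889
  0.81133857]
```

```bash
python3 - <<'E'
from h import *
yaw=-.08; u=np.array([np.cos(yaw),np.sin(yaw),0]); h=np.array([.5185,.199,.058])-.074*u; Rt=down(np.pi+yaw); zz=np.array([0,0,1.])
robot.gripper_to(0)
robot.move_ptp(h-.06*u+.27*zz,Rt); robot.move_linear(h-.06*u+.155*zz,.2)
def P(th): return h+.138*(np.cos(th)*u+np.sin(th)*zz)+.003*(-np.sin(th)*u+np.cos(th)*zz)-.008*u+.019*zz
for d in list(range(100,9,-9))+[10]:
    robot.move_linear(P(np.radians(d)),.12); s=robot.get_state(); print(d,s['time'].__round__(2),np.round(s['force'],2))
p=P(np.radians(10)); q=P(0)
print('hit',robot.move_linear(q-[0,0,.012],.03,threshold=6)); s=robot.get_state(); print(s['time'],s['force'].round(2),s['ee_pos'].round(4),q.round(4))
robot.pause(.4)
robot.move_linear(s['ee_pos']+[0,0,.2],.25)
robot.move_ptp([.43,.16,.36],down(np.pi)); robot.pause(.3); shot('wrist','e'); 
robot.move_ptp([.43,.25,.36],down(np.pi)); robot.pause(.3); C,im=shot('wrist','f'); print(robot.get_state()['time'])
e=cv2.imread('pics/e.png');v=np.hstack([cv2.resize(x[145:295,a:a+150],(400,400),interpolation=2) for x,a in((e,260),(im,200))]); cv2.imwrite('pics/ef.png',v)
E
```

```text
100 8.9 [-0.49  0.25 -0.44]
91 9.23 [ 0.26  0.01 -0.9 ]
82 9.57 [-0.18 -1.68 -0.98]
73 9.9 [-0.38 -0.27  0.21]
64 10.23 [-1.09 -0.11 -0.11]
55 10.57 [-0.33 -0.16 -0.18]
46 10.9 [ 0.37  1.16 -0.3 ]
37 11.23 [ 0.11 -0.07  1.02]
28 11.57 [ 0.11 -0.09  0.36]
19 11.9 [0.61 0.46 0.83]
10 12.23 [-0.42  0.2  -0.52]
10 12.48 [-0.31 -0.34 -0.38]
hit True
13.2917 [-4.75 -2.76 15.48] [0.5734 0.1947 0.0797] [0.5743 0.1945 0.08  ]
16.5
```

View pics/ef.png

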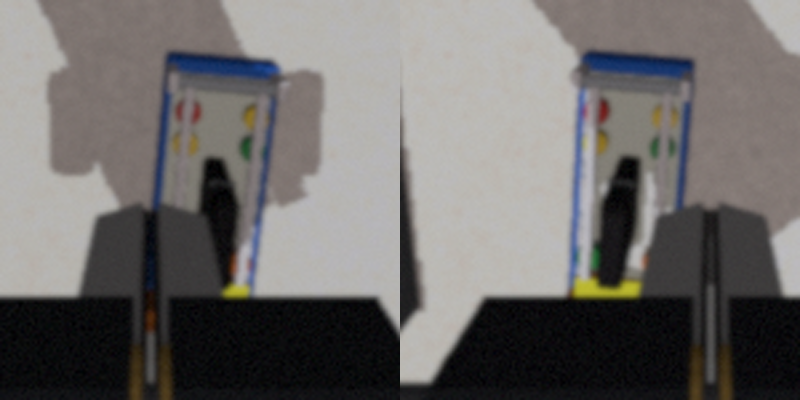

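The frame lies flat: both bars run along the block and the tab is at the catch end. Pressing gave 15 N at exactly the closed height. Next is a quick re-measure of the carrier before grasping.

```bash
cat > m.py <<'E'
from h import *
def blobs(n):
    C,im=load(n); hsv=cv2.cvtColor(im,cv2.COLOR_BGR2HSV)
    for name,lo,hi in(('red',(0,150,90),(5,255,255)),('yel',(20,110,90),(35,255,255)),('grn',(50,80,40),(85,255,255)),('org',(6,150,110),(18,255,255)),('blu',(100,150,60),(125,255,255)),('blk',(0,0,0),(180,255,45))):
        k,l,st,ce=cv2.connectedComponentsWithStats(cv2.inRange(hsv,lo,hi))
        for i in range(1,k):
            P=plane(C,ce[i],.054)[0]
            if st[i,4]>14 and .4<P[0]<.64 and .13<P[1]<.27: print(n,name,st[i].tolist(),ce[i].round(1),P.round(4))
E
python3 - <<'E'
from m import *
robot.gripper_to(.094)
for n,y in(('g',.26),('i',.14)):
    robot.move_ptp([.40,y,.38],down(np.pi)); robot.pause(.25); shot('wrist',n); blobs(n)
print(robot.get_state()['time'])
g,i=load('g')[1],load('i')[1]
v=np.hstack([cv2.resize(x[145:285,a:a+140],(400,400),interpolation=2) for x,a in((g,220),(i,290))]); cv2.imwrite('pics/gi.png',v)
E
```

```text
g yel [260, 261, 34, 18, 491] [276.7 270.2] [0.5834 0.193  0.054 ]
g grn [268, 250, 3, 8, 17] [269.2 253.8] [0.5527 0.1811 0.054 ]
g org [257, 272, 7, 7, 21] [258.8 275.5] [0.5934 0.1616 0.054 ]
g org [290, 276, 6, 5, 17] [293.4 278.1] [0.5983 0.2216 0.054 ]
g blu [266, 181, 38, 8, 194] [283.4 184.7] [0.4326 0.2085 0.054 ]
g blk [269, 219, 16, 46, 428] [276.6 242.4] [0.5319 0.1944 0.054 ]
i yel [361, 200, 4, 8, 23] [362.9 203.7] [0.4639 0.2193 0.054 ]
i yel [329, 261, 34, 18, 497] [345.4 270.1] [0.5831 0.1935 0.054 ]
i org [326, 273, 7, 6, 22] [327.7 275.7] [0.5937 0.163  0.054 ]
i org [360, 276, 5, 6, 16] [362.5 278.4] [0.5988 0.2237 0.054 ]
i blu [334, 181, 38, 8, 183] [352.8 184.8] [0.4324 0.2017 0.054 ]
i blu [326, 197, 8, 66, 75] [329.3 227.8] [0.5058 0.1648 0.054 ]
i blk [345, 218, 15, 47, 494] [351.6 241.4] [0.53   0.2027 0.054 ]
19.375
```

View pics/gi.png

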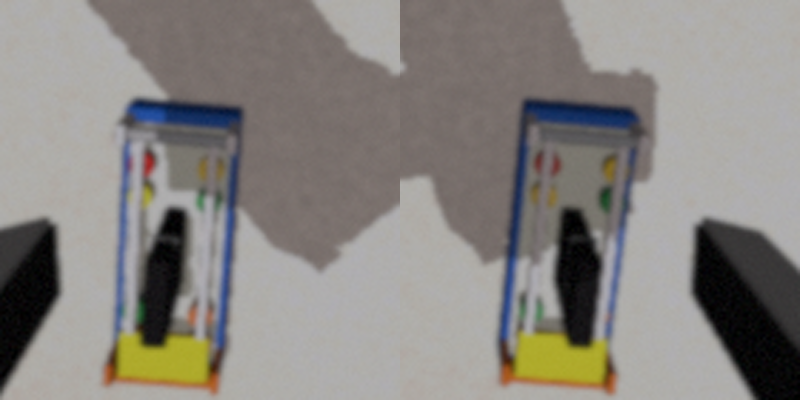

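Both crops show the frame closed, the tab between the two orange horns, and the handle standing free between the bars. Its far top end is at about (274,266) in g and (353,266) in i. Next I'll triangulate it, then grasp and lift.

```bash
python3 - <<'E'
from h import *
Cg,_=load('g');Ci,_=load('i')
print('handle end, tab, horns',tri(Cg,[(274.2,265.5),(276.7,270.2),(258.8,275.5),(293.4,278.1)],Ci,[(352.6,265.5),(345.4,270.1),(327.7,275.7),(362.5,278.4)]).round(4))
print(plane(Cg,(276.7,270.2),.061),plane(Ci,(345.4,270.1),.061),plane(Cg,(274.2,265.5),.122),plane(Ci,(352.6,265.5),.122))
yaw=-.08;Rt=down(np.pi+yaw)
for p in([.519,.198,.108],[.519,.198,.25],[.494,-.243,.30],[.494,-.243,.171]):
    print(robot.ik(p,Rt), robot.ik(p,down(np.pi-.029)))
E
```

```text
handle end, tab, horns [[0.5446 0.1979 0.1139]
 [0.5821 0.1933 0.0562]
 [0.5905 0.1628 0.0598]
 [0.594  0.2223 0.0625]]
[[0.57972556 0.1939974  0.061     ]] [[0.57942985 0.19280571 0.061     ]] [[0.54070102 0.19910418 0.122     ]] [[0.54054674 0.19684341 0.122     ]]
[ 0.08564907  0.51649499 -0.64306484  1.87066641  0.39314796  0.88353182
  0.7416751 ] [ 0.08465072  0.51613351 -0.64171917  1.87069794  0.3922339   0.88325363
  0.79341768]
[ 0.17086716  0.34874176 -0.73340431  1.74110971  0.25343321  1.14891677
  0.85335485] [ 0.1694105   0.34828865 -0.73145034  1.74115254  0.25257343  1.1487066
  0.90507704]
[ 0.58901662  0.2283028  -0.22239711  1.70135344  0.05322482  1.21783253
  1.84459112] [ 0.58607765  0.22809769 -0.21889761  1.70145232  0.05235537  1.21775026
  1.8963566 ]
[ 0.58509636  0.35352841 -0.22446442  1.84754774  0.09482404  0.95081973
  1.80968478] [ 0.58366772  0.35339991 -0.2227116   1.84759706  0.09406654  0.95073563
  1.86133696]
```

```bash
python3 - <<'E'
from h import *
Rt=down(np.pi-.078); x,y=.518,.1985
def st(m): s=robot.get_state(); print(m,round(s['time'],2),s['force'].round(2),s['ee_pos'].round(4),s['opening'],s['grasp_force'],s['tool_rot'][:,2].round(4))
robot.move_ptp([x,y,.24],Rt); st('above')
if robot.move_linear([x,y,.108],.12,threshold=8): st('HIT'); raise SystemExit
robot.gripper_to(0.0); st('grip')
robot.move_linear([x,y,.128],.05); robot.pause(.2); st('lifted')
robot.move_linear([x,y,.29],.15); st('up')
robot.move_linear([.4947,-.243,.29],.2,frame=down(np.pi-.029)); st('over'); robot.pause(.3)
for n in('wrist','top','scene'): shot(n,'o_'+n)
t=cv2.imread('pics/o_top.png')[150:300,300:500]; s=cv2.imread('pics/o_scene.png')[150:300,180:380]
cv2.imwrite('pics/o.png',np.hstack([cv2.resize(k,(400,300),interpolation=2) for k in(t,s)]))
E
```

```text
above 20.17 [0.62 0.73 0.68] [0.5178 0.1985 0.2409] 0.09358242832386948 0.0 [ 4.e-04  0.e+00 -1.e+00]
grip 22.62 [-0.1  -0.35 -2.84] [0.5178 0.1983 0.1078] 0.013692938326525584 29.993478655815125 [-4.e-04 -2.e-04 -1.e+00]
lifted 23.37 [ 0.31  0.24 -6.08] [0.5178 0.1984 0.1277] 0.01390542832605941 29.993753135204315 [-4.e-04 -1.e-04 -1.e+00]
up 24.6 [-0.63  0.32 -5.11] [0.5177 0.1983 0.2892] 0.013800216414520304 29.993671774864197 [-1.3e-03 -3.0e-04 -1.0e+00]
over 26.96 [ 0.58  0.29 -6.26] [ 0.4949 -0.2423  0.2901] 0.013877281541748566 29.99388724565506 [ 2.e-04  1.e-04 -1.e+00]
```

View pics/o_wrist.png

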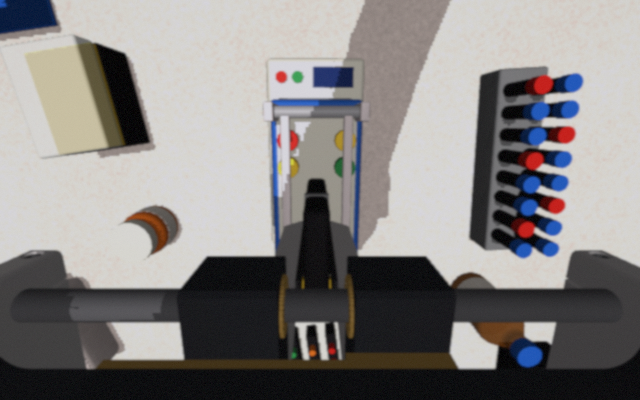

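The carrier is held, frame closed, over the reader. Its hinge end is at (275–362, 104) and the caps at (288,141), (345,140), (292,167) and (344,167). Next I'll check the grip offset and pitch by comparing these with the expected projections.

```bash
python3 - <<'E'
from h import *
C,im=load('o_wrist'); K,R,t=C; hsv=cv2.cvtColor(im,cv2.COLOR_BGR2HSV)
for name,lo,hi in(('red',(0,150,90),(5,255,255)),('yel',(20,110,90),(35,255,255)),('grn',(50,80,40),(85,255,255)),('blu',(100,150,60),(118,255,255))):
    k,l,st,ce=cv2.connectedComponentsWithStats(cv2.inRange(hsv,lo,hi))
    for i in range(1,k):
        if st[i,4]>25 and 265<ce[i][0]<372 and 92<ce[i][1]<260: print(name,st[i].tolist(),ce[i].round(1))
s=robot.get_state(); p=s['ee_pos']; Rc=s['tool_rot']@np.diag([-1,1,-1.])
pts=np.array([[-.0555,-.0197,.054],[-.0555,.0197,.054],[-.0365,-.0197,.054],[-.0365,.0197,.054],[-.084,-.035,.03],[-.084,.035,.03],[-.074,0,.058]])
for x0,pi in((0,0),(.004,0),(0,.05)):
    Rp=Rc@cv2.Rodrigues(np.array([0,pi,0.]))[0]
    W=p+(pts-[x0,0,.108])@Rp.T; print(x0,pi,cv2.projectPoints(W,cv2.Rodrigues(R)[0],t,K,None)[0].reshape(-1,2).round(1).tolist())
print(s['ee_pos'],s['tool_rot'].round(4).tolist())
E
```

```text
red [291, 131, 7, 19, 99] [293.4 140. ]
yel [335, 131, 8, 19, 120] [339.1 140. ]
yel [353, 135, 3, 12, 26] [353.7 140.2]
yel [291, 158, 8, 19, 115] [293.7 167. ]
grn [335, 158, 7, 18, 98] [338.6 166.8]
blu [273, 100, 87, 6, 394] [315.3 102.1]
blu [272, 122, 7, 123, 326] [274.8 179.6]
blu [354, 122, 7, 123, 313] [357.1 180.8]
0 0 [[284.8, 138.5], [342.3, 138.5], [285.5, 166.0], [341.8, 166.1], [266.4, 97.5], [361.1, 97.5], [313.5, 110.2]]
0.004 0 [[284.7, 132.5], [342.5, 132.5], [285.3, 160.3], [341.9, 160.4], [266.2, 91.8], [361.3, 91.8], [313.5, 103.9]]
0 0.05 [[284.3, 134.7], [342.8, 134.7], [285.1, 162.6], [342.1, 162.6], [265.3, 91.5], [362.2, 91.6], [313.4, 106.2]]
[ 0.49470487 -0.242975    0.28999245] [[-0.9996, 0.029, -0.0], [0.029, 0.9996, -0.0], [-0.0, -0.0, -1.0]]
```

View pics/o.png

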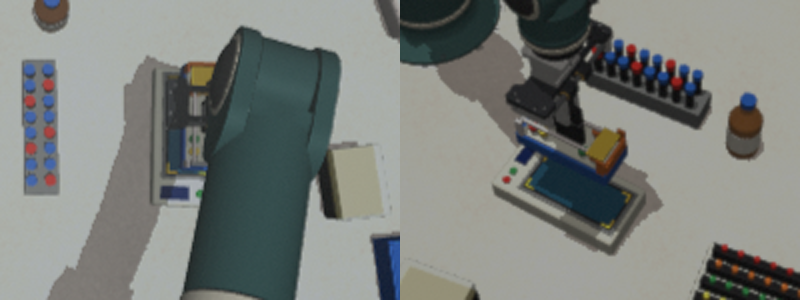

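Offsets are within about 2 mm, and the carrier is level and aligned over the window. The top and scene crops agree, with the rack and bottle in place. Next I'll lower it to the hover height.

```bash
python3 - <<'E'
from h import *
print('hit',robot.move_linear([.494,-.244,.1725],.06,threshold=5)); robot.pause(.6)
s=robot.get_state(); print(s['time'],s['force'].round(2),s['ee_pos'].round(4),s['grasp_force'],np.abs(s['joint_vel']).max(),s['tool_rot'][:,2].round(4))
shot('scene','fin'); shot('wrist','finw')
a=cv2.imread('pics/fin.png')[190:290,210:320]; b=cv2.imread('pics/finw.png')[30:270,180:444]
cv2.imwrite('pics/fin2.png',np.hstack([cv2.resize(a,(400,364),interpolation=2),cv2.resize(b,(400,364))]))
E
```

```text
hit False
30.1167 [ 0.35  0.57 -5.53] [ 0.494  -0.244   0.1725] 29.993822872638702 0.0011545384235056068 [-0.  0. -1.]
```

View pics/fin2.png

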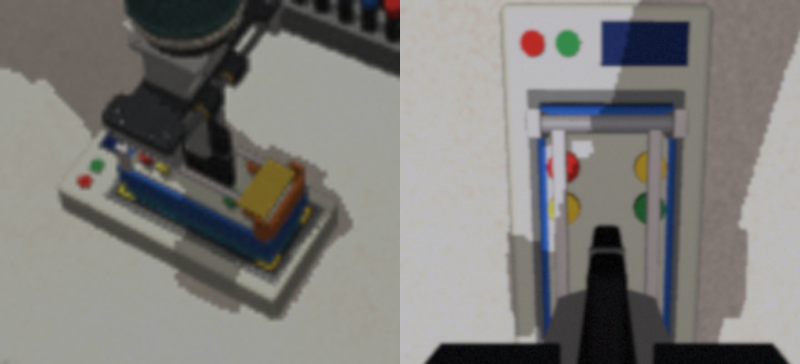

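The final view shows the carrier hovering centred and parallel over the window, with the yellow corner marks peeking out around it and the frame closed.

```bash
python3 -c "
from rig import robot
print(robot.sign_off())"
```

```text
the job is handed in; nothing more can be done
None
```

I closed the frame into its catch, lifted the carrier over the rack and handed the job in at about 30 s. The carrier is still gripped, level and still, about 16 mm above the reader window and centred to within about 2 mm by the wrist camera; `sign_off` returned no verdict.

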